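# Release the cured tube adapter from its ratchet clamp

### The job

Two ratchet bar clamps on the bench each hold a tube adapter while its glue cures. The one with the tan collar and cap has cured: lift the red pawl of its clamp so that the bar springs back, then take the tan adapter out and set it down gently, standing upright, in the green tray. The blue adapter is still curing, so leave its clamp's pawl alone.

Things in the scene. Friction and masses are not known exactly. Their poses are not given: they have to be found in the camera images.
- tan_adapter_centre (a point): Tan adapter, loose, 0.3 kg, 80 mm tall: flange 70 x 70 x 8 mm, tan collar 36 mm wide up to 20 mm above the underside, then a steel tube 30 mm wide with a tan cap. Point: on the tube's axis, 40 mm above the underside; z up the tube. It stands 10 mm above the bench between 5 mm rails. The bar's fork (top 31 mm above the bench) lies over the flange; with the bar back it lifts straight out.
- tan_clamp_tab (a point): Red pawl's finger tab, tan clamp: upright fin 12 mm thick (y), 24 long (x), top 85 mm above the bench; point at its middle, 13 mm below the top. Pawl down: z up, x points level away from the adapter (75 mm behind) to the hinge. Hinge line along y, 60 mm ahead in x, 26 below the point. Raise the tab, 2 N, up and towards the hinge, 0.3 to 0.9 rad: it stays, and a spring slides the bar back in 1 s.
- blue_clamp_tab (a point): The same tab, with the same frame and sizes, on the other, equal clamp, which holds the blue adapter (same shape, blue collar and cap). To be left down. Each clamp has a base plate 260 x 110 mm, 10 mm thick; its bar, fork first, slides 65 mm away from the adapter (the tab's x) under the raised pawl, its top 31 mm above the bench, its teeth 39 mm.
- tray_in (a point): Green open tray, fixed, 180 x 180 mm outside, 30 mm high, walls and floor 5 mm thick. The point is the centre of its inner floor; z is up and x, y lie along its sides. The two clamps and the tray lie side by side, about 300 mm apart, in any order.
There are look-alikes about, which are no part of the job. What is shaped like the part that bears tan_adapter_centre but yellow is not meant.

How it is judged:
By the outcome, as a careful person would: the job done as asked, in the order asked, and still so for the second after the job is handed in, with the robot touching nothing.
It also fails if it takes over 51 s, if anything falls off the work surface, if the arm or the gripper's body presses on something with over 40 N, if the wrist force passes 120 N, or if a joint passes its speed limit or range.

### The arm

A 6-joint arm with a two-finger parallel gripper is mounted at the origin on the work surface. World frame = base frame: x ahead of the robot, y to its left, z up, the work surface at z = 0. Lengths are in m, angles in rad, forces in N, time in s.
With the tool pointing down it reaches from about 0.375 to 0.9 m from the base axis. Payload 3.1 kg.
Tool frame: the origin (TCP) lies midway between the tips of the shut fingers; the grasp point (between the pads) lies 19 mm behind it; x points along the fingers, y is the direction in which the jaws open and shut, and the axes are right-handed (so a half turn about x gives the same grasp; the last joint's range is limited). The gripper opens to 87 mm and grips with 3 to 60 N. Pads are 19 mm wide; open, the fingers measure 117 mm over their backs; the gripper's body (75 mm by 190 mm) begins 51 mm behind the grasp point.
Start: joints at [1.135, 0.527, 1.433, -0, 1.181, -0.178], TCP at [0.159, 0.604, 0.223] pointing down, gripper open.
Joint ranges: [-3.08, 3.08], [-0.75, 2.2], [0.22, 2.44], [-1.43, 4.57], [0, 2.65], [-2.85, 2.85]. Speed limits (rad/s): [2.79, 2.79, 3.14, 3.14, 3.14, 3.14].

### API

Orientations are given as a unit quaternion [x, y, z, w].
In Python, from rig import get_obs, imaging, robot gives the robot as it stands.
- The arm moves only by the shell command python3 -m inch 'ROWS' [FORCE]. ROWS is JSON, a list of rows, each a list of 3 entries, a list of its own where there are three numbers: the finger opening in mm, from 0 to 87, then the shift along the tool's x, y, z in mm, then the turn, a rotation vector about the tool's x, y, z in degrees. In form: [[grip, [dx, dy, dz], [wx, wy, wz]], ...]. A call has 1 to 12 rows; each row shifts and turns the pose as measured when the row begins, along the tool's axes as they then stand; what a row does not reach is not made up. A row lasts 1/8 s, in which the tool goes at most 62.5 mm and 10.7 degrees, less where a joint would pass 70% of its speed; a pose out of reach is approached as far as the arm can. A call with a gripper value outside its range is refused whole. The fingers move at their own pace and stop on an object; FORCE is the grip in N (left out, the last holds). Time passes only in rows, so rows that do not move let the fingers close. It gives the time, the measured TCP pose, the force and the opening at its end, in the units of the state.
- get_obs(): the state, without advancing time (a new reading comes with each control period).
- imaging.camera(name): name is "scene" or "top" or "wrist"; returns the picture (384x512x3 uint8, red, green, blue); there is no depth.
- imaging.camera_params(name): a dict with "camera_matrix" (3x3 intrinsics, pixels), "xyz" and "rotation" of the camera in the world. Camera axes: x right, y down, z forward; pixel columns grow to the right and rows downward; lengths in m; the calibration is good to about 2 mm. A picture is of the moment at which its call begins: read the wrist's pose just before it. camera_params takes no time and is no camera call; for the wrist camera it gives the pose at the moment of the call.
- robot.hand_in(): hands the job in, once; it reports no verdict.
Trained networks look in the newest picture that a camera, given by its name, has taken for a name from the list of things; names that differ only in an ending like _2 or _b are one class to them, and where a whole thing is asked for, a point or a joint stands for the part that bears it (a point fixed in the world has none). Each returns a list of dicts, best first, with "confidence" (0 to 1); they miss things now and then, are a little off and sometimes report something else, mostly with a low value. They report only what shows in the picture. A call takes as long as a camera call. They do not tell look-alikes from the thing itself.
- imaging.cut_out(camera, target): "pixels" (384x512 bool, what is visible of it) and "box" ([centre column, centre row, width, height] in pixels, round what is visible of it).
- imaging.tip_of(camera, target): "pixel" ([column, row] in pixels: a listed point, or the origin of a listed thing).
The state is a dict: "time": time; "q": joint angles; "joint_velocities": joint speeds; "joint_torque": joint torques, N m; "position": TCP position; "tool_rot": TCP orientation; "ft_force": force on the tool from outside, world axes, zero at the start; "moment": the same for the moment, N m; "grip_width": finger opening in m.
Only numpy, scipy, OpenCV 4.12 (cv2) and the standard library are available. Lean on these libraries where they do the work, as an engineer would, in place of code of your own. Each camera call takes 0.05 s, during which the arm holds its last target. There are 200 camera calls.

## Working session

There is one attempt and no reset: what is moved stays moved. The work goes in short steps, Python scripts to look and compute and a shell command to move; the robot and the scene stay as the last step left them, time stands still between calls to the robot, and variables do not carry over. Pictures are saved under pics/ and viewed, about 8 in all and at most 12, crops included, and the job is handed in when it is done.

```bash
mkdir -p pics; ls
python3 - <<'E'
from rig import get_obs, imaging, robot
import cv2, numpy as np
o=get_obs(); print(o['time'],o['position'],o['tool_rot'])
ims=[]
for c in ['top','scene']:
    im=imaging.camera(c); cv2.imwrite(f'pics/raw_{c}.png',im[:,:,::-1]); ims.append(im)
    p=imaging.camera_params(c); print(c,np.round(p['camera_matrix'],1).tolist(),np.round(p['xyz'],3),np.round(p['rotation'],3).tolist())
    for t in ['tan_adapter_centre','tan_clamp_tab','blue_clamp_tab','tray_in']:
        print(t,[(np.round(d['pixel'],1).tolist(),round(d['confidence'],2)) for d in imaging.tip_of(c,t)][:6])
cv2.imwrite('pics/a.png',cv2.resize(ims[0],(800,600),interpolation=cv2.INTER_CUBIC)[:,:,::-1])
cv2.imwrite('pics/b.png',cv2.resize(ims[1],(800,600),interpolation=cv2.INTER_CUBIC)[:,:,::-1])
E
```

```text
pics
0.0 [0.15900194 0.60369644 0.22158154] [ 0.09016467  0.70145902 -0.09159525  0.70102488]
top [[362.3, 0.0, 256.3], [0.0, 362.3, 191.4], [0.0, 0.0, 1.0]] [ 0.294 -0.053  1.182] [-0.697, 0.714, -0.04, 0.049]
tan_adapter_centre [([338.6, 165.6], 0.91), ([342.8, 215.6], 0.83), ([297.4, 234.6], 0.79), ([385.6, 233.6], 0.56)]
tan_clamp_tab [([334.2, 143.2], 0.52)]
blue_clamp_tab [([245.6, 164.3], 0.59)]
tray_in [([155.5, 153.3], 0.87)]
scene [[397.0, 0.0, 255.0], [0.0, 397.0, 194.6], [0.0, 0.0, 1.0]] [ 1.028 -0.535  1.063] [0.854, 0.409, -0.13, -0.293]
tan_adapter_centre [([192.3, 254.9], 0.97), ([120.4, 234.5], 0.92), ([198.4, 189.2], 0.59), ([168.6, 221.7], 0.58)]
tan_clamp_tab [([213.7, 266.3], 0.62)]
blue_clamp_tab [([274.6, 205.4], 0.73)]
tray_in [([351.5, 179.5], 0.69)]
```

View pics/a.png

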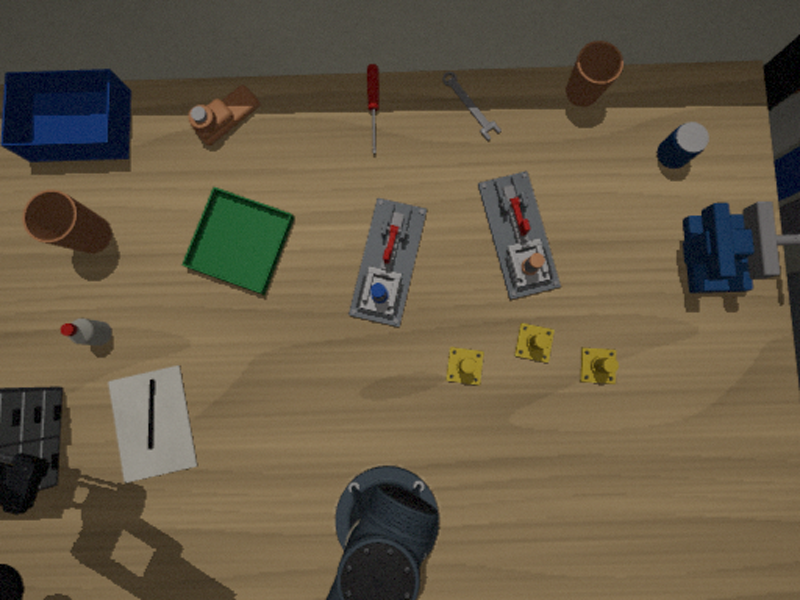

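View pics/b.png

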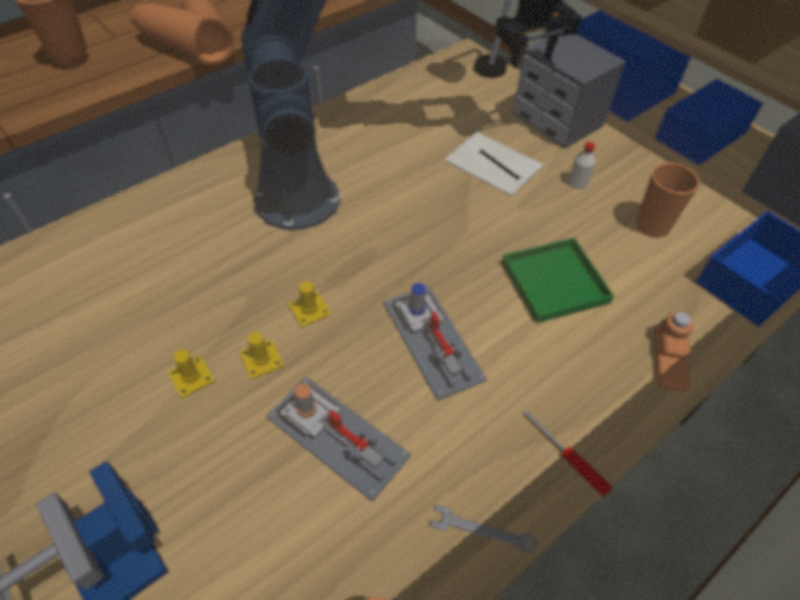

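The top view has the tan adapter at about (339,166) raw. The three yellow adapters at about (343,216), (297,235) and (386,234) are look-alikes. The blue clamp is at (246,165) and the tray at (155,153). I'll triangulate these and confirm with an enlarged crop.

```bash
cat > h.py <<'E'
import numpy as np, cv2
from scipy.spatial.transform import Rotation as R
from rig import get_obs, imaging, robot
def ray(c,px,p=None):
    p=p or imaging.camera_params(c); K=np.array(p['camera_matrix'])
    d=R.from_quat(p['rotation']).as_matrix() if np.size(p['rotation'])==4 else np.array(p['rotation'])
    d=d@np.linalg.solve(K,[px[0],px[1],1.]); return np.array(p['xyz']),d/np.linalg.norm(d)
def at_z(c,px,z,p=None):
    o,d=ray(c,px,p); return o+d*(z-o[2])/d[2]
def tri(rays):
    A=sum(np.eye(3)-np.outer(d,d) for o,d in rays); b=sum((np.eye(3)-np.outer(d,d))@o for o,d in rays)
    x=np.linalg.solve(A,b); return x,[np.linalg.norm(np.cross(x-o,d)) for o,d in rays]
E
python3 - <<'E'
from h import *
P={'tan':((338.6,165.6),(192.3,254.9),.05),'tab':((334.2,143.2),(213.7,266.3),.072),'btab':((245.6,164.3),(274.6,205.4),.072),'tray':((155.5,153.3),(351.5,179.5),.005)}
for k,(a,b,z) in P.items():
    x,e=tri([ray('top',a),ray('scene',b)]); print(k,x.round(4),np.round(e,4),at_z('top',a,z).round(4),at_z('scene',b,z).round(4))
im=cv2.imread('pics/raw_top.png'); c=cv2.resize(im[100:215,225:370],None,fx=5,fy=5,interpolation=cv2.INTER_CUBIC); cv2.imwrite('pics/c.png',c)
E
```

```text
tan [ 0.5066 -0.3069  0.0613] [0.0087 0.0087] [ 0.5132 -0.3018  0.05  ] [ 0.4958 -0.3117  0.05  ]
tab [ 0.5776 -0.2888  0.0768] [0.0033 0.0033] [ 0.5806 -0.287   0.072 ] [ 0.5736 -0.2903  0.072 ]
btab [ 0.5194 -0.0127  0.062 ] [0.0061 0.0061] [ 0.5209 -0.0081  0.072 ] [ 0.5216 -0.0233  0.072 ]
tray [0.5754 0.2887 0.0151] [0.0032 0.0032] [0.5799 0.2944 0.005 ] [0.5698 0.2932 0.005 ]
```

View pics/c.png

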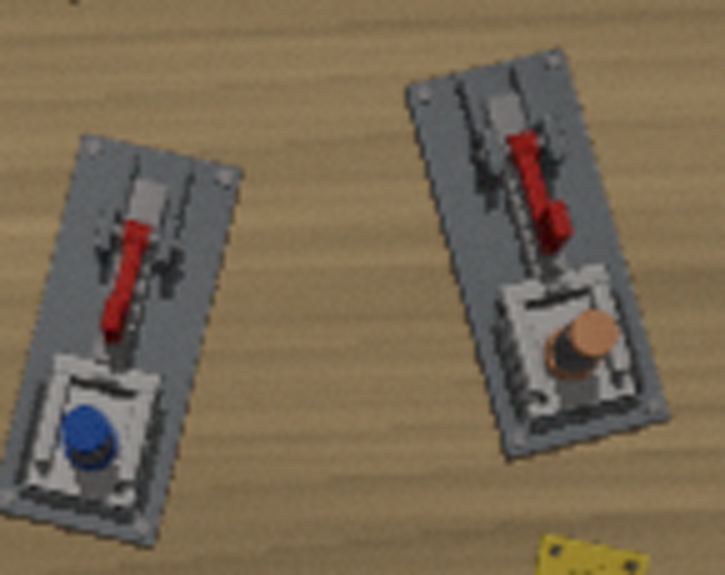

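The crop confirms it: the right clamp, tan cap at crop (595,333), is the cured one, with its red tab at crop (553,225). The left clamp has the blue cap. Next I'll get the yaw from the base-plate corners and plan the approach.

```bash
cat >> h.py <<'E'
def goal(pos=None,yaw=None):
    """tool-frame shift (mm) at current orientation, and turn about tool x (deg) so tool y lies along yaw (mod 180)"""
    o=get_obs(); M=R.from_quat(o['tool_rot']).as_matrix()
    print('t',round(o['time'],2),'pos',np.round(o['position'],4),'x',M[:,0].round(3),'y',M[:,1].round(3),'F',np.round(o['ft_force'],1),'w',round(o['grip_width'],4),'q',np.round(o['q'],2))
    if yaw is not None:
        d=np.degrees(yaw)-np.degrees(np.arctan2(M[1,1],M[0,1])); d=(d+90)%180-90
        print('turn about tool x',round(-d,2),'deg')
    if pos is not None: print('shift tool mm',(M.T@(np.array(pos)-o['position'])*1000).round(1))
E
python3 - <<'E'
from h import *
C=np.array([(405,85),(565,48),(668,417),(510,460)])/5+[225,100]
W=np.array([at_z('top',c,.01) for c in C]); print(W.round(4))
e=W[[0,1]].mean(0)-W[[3,2]].mean(0); print('len',np.linalg.norm(e),'wid',np.linalg.norm(W[0]-W[1]),np.linalg.norm(W[3]-W[2]))
yaw=np.arctan2(e[1],e[0]); print('clamp x yaw',np.degrees(yaw), np.degrees([np.arctan2(*(W[0]-W[3])[1::-1]),np.arctan2(*(W[1]-W[2])[1::-1])]))
p=imaging.camera_params('wrist'); M=R.from_quat(p['rotation']).as_matrix(); o=get_obs(); T=R.from_quat(o['tool_rot']).as_matrix()
print('cam in tool',T.T@(np.array(p['xyz'])-o['position']),(T.T@M).round(2),p['camera_matrix'][0])
goal([.48,-.29,.25],yaw+np.pi/2)
goal([.5,.3,.25],yaw+np.pi/2)
E
```

```text
[[ 0.6889 -0.2107  0.01  ]
 [ 0.7114 -0.3186  0.01  ]
 [ 0.4603 -0.3725  0.01  ]
 [ 0.4348 -0.2685  0.01  ]]
len 0.25874907701482525 wid 0.11020312291438415 0.10707139794541104
clamp x yaw 12.461734833704755 [12.80837699 12.10992763]
cam in tool [-0.16083209  0.00034557 -0.08090557] [[ 0.   -0.29  0.96]
 [ 1.   -0.   -0.  ]
 [ 0.    0.96  0.29]] [345.47451314   0.         251.11484942]
t 0.5 pos [0.1593 0.6043 0.2225] x [-0. -0. -1.] y [ 0.255  0.967 -0.   ] F [-1.  -0.4  0.7] w 0.0869 q [ 1.13  0.53  1.43 -0.    1.18 -0.18]
turn about tool x -27.23 deg
shift tool mm [ -27.4 -783.   538.1]
t 0.5 pos [0.1593 0.6043 0.2225] x [-0. -0. -1.] y [ 0.255  0.967 -0.   ] F [-1.  -0.4  0.7] w 0.0869 q [ 1.13  0.53  1.43 -0.    1.18 -0.18]
turn about tool x -27.23 deg
shift tool mm [ -27.4 -207.4  407. ]
```

```bash
python3 -m inch '[[60,[-3.4,-26,51],[0,0,0]],[60,[-3.4,-26,51],[0,0,0]],[60,[-3.4,-26,51],[0,0,0]],[60,[-3.4,-26,51],[0,0,0]],[60,[-3.4,-26,51],[0,0,0]],[60,[-3.4,-26,51],[0,0,0]],[60,[-3.4,-26,51],[0,0,0]],[60,[-3.4,-26,51],[0,0,0]],[60,[0,-57.5,13],[0,0,0]],[60,[0,-57.5,13],[0,0,0]],[60,[0,-57.5,13],[0,0,0]],[60,[0,-57.5,13],[0,0,0]]]'
python3 -c "
from h import *
goal([.48,-.29,.25],np.radians(102.46))"
```

```text
time: 2.0
position: [0.5089, 0.053, 0.251]
tool_rot: [0.09, 0.698, -0.085, 0.706]
ft_force: [1.4, -0.8, -0.3]
grip_width: 0.0597
t 2.0 pos [0.5089 0.053  0.251 ] x [ 0.013  0.006 -1.   ] y [0.246 0.969 0.009] F [ 1.4 -0.8 -0.3] w 0.0597 q [-0.12  0.33  1.69  0.01  1.11 -1.45]
turn about tool x -26.69 deg
shift tool mm [  -1.3 -339.6   56.3]
```

```bash
python3 -m inch '[[60,[0,-57,9.4],[0,0,0]],[60,[0,-57,9.4],[0,0,0]],[60,[0,-57,9.4],[0,0,0]],[60,[0,-57,9.4],[0,0,0]],[60,[0,-57,9.4],[0,0,0]],[60,[0,-54,9.4],[0,0,0]],[60,[0,0,0],[-9,0,0]],[60,[0,0,0],[-9,0,0]],[60,[0,0,0],[-8.7,0,0]],[60,[0,0,0],[0,0,0]]]'
python3 - <<'E'
from h import *
goal([.48,-.29,.25],np.radians(102.46))
im=imaging.camera('wrist'); p=imaging.camera_params('wrist')
cv2.imwrite('pics/d.png',cv2.resize(im,(800,600),interpolation=cv2.INTER_CUBIC)[:,:,::-1])
cv2.imwrite('pics/raw_w1.png',im[:,:,::-1])
for t,z in [('tan_adapter_centre',.05),('tan_clamp_tab',.072)]:
    for d in imaging.tip_of('wrist',t)[:3]: print(t,np.round(d['pixel'],1),round(d['confidence'],2),at_z('wrist',d['pixel'],z,p).round(4))
E
```

```text
time: 3.25
position: [0.4783, -0.3085, 0.2509]
tool_rot: [-0.078, 0.696, 0.078, 0.71]
ft_force: [-0.7, -0.1, -0.4]
grip_width: 0.0596
t 3.25 pos [ 0.4783 -0.3085  0.2509] x [ 0.02   0.001 -1.   ] y [-0.219  0.976 -0.004] F [-0.7 -0.1 -0.4] w 0.0596 q [-0.78  0.41  1.55  0.02  1.16 -2.58]
turn about tool x 0.21 deg
shift tool mm [ 0.9 17.6  5.7]
tan_adapter_centre [248. 182.] 0.81 [ 0.5005 -0.3073  0.05  ]
tan_adapter_centre [275.7  28.6] 0.64 [ 0.3466 -0.3144  0.05  ]
tan_adapter_centre [434.2  16. ] 0.61 [ 0.3038 -0.1719  0.05  ]
tan_clamp_tab [244.8 255.1] 0.65 [ 0.5763 -0.2939  0.072 ]
```

View pics/d.png

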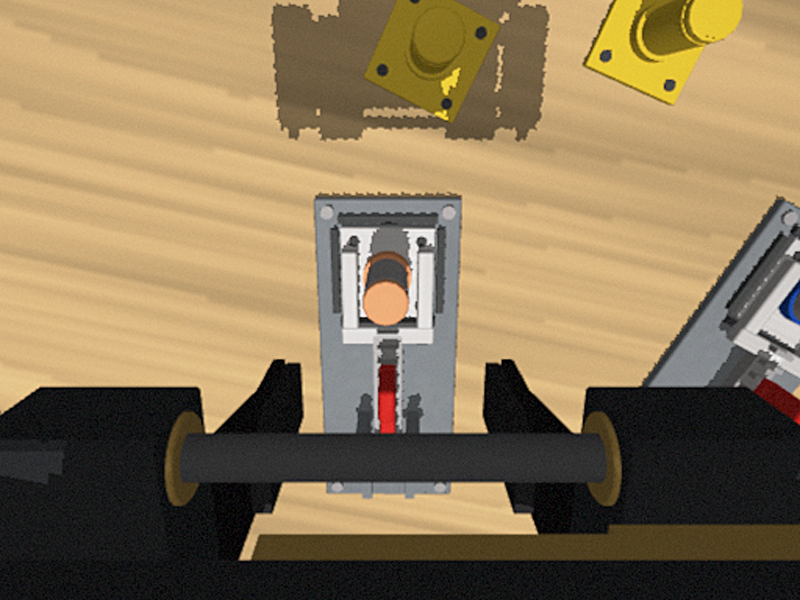

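The wrist view shows the tan cap at view (386,303) and the base corners at (317,196), (462,196), (450,493) and (328,493). The red pawl is on the centreline at x≈388. I'll cross-check the axis from these.

Run:
```python
from h import *
s=.64
W=np.array([at_z('wrist',np.array(c)*s,.01) for c in [(317,196),(462,196),(450,493),(328,493)]]); print(W[:,:2].round(4))
e=W[2:].mean(0)-W[:2].mean(0); print('len',np.linalg.norm(e),'yaw',np.degrees(np.arctan2(e[1],e[0])),'mid',W.mean(0))
cap=at_z('wrist',(386*s,303*s),.09); print('cap',cap.round(4))
im=cv2.cvtColor(cv2.imread('pics/raw_w1.png'),cv2.COLOR_BGR2HSV)
m=((im[...,0]<5)|(im[...,0]>172))&(im[...,1]>180)&(im[...,2]>90); m[:,300:]=0
ys,xs=np.nonzero(m); print('red',xs.mean(),ys.min(),ys.max(),[ (y,xs[ys==y].min(),xs[ys==y].max()) for y in range(ys.min(),ys.max()+1,6) if (ys==y).any()])
u=np.array([np.cos(np.radians(12.5)),np.sin(np.radians(12.5))]); n=np.array([-u[1],u[0]])
for nm,q in [('mid',W.mean(0)),('adapter',cap),('tabw',[.5763,-.2939]),('tabtri',[.5776,-.2888]),('redtop',at_z('wrist',(xs.mean(),(ys.min()+2)),.085)),('adtri',[.5066,-.3069])]:
    print(nm,'along,across',(np.array(q)[:2]@np.c_[u,n]).round(4))
```

```text
[[ 0.4576 -0.3701]
 [ 0.4343 -0.2664]
 [ 0.6872 -0.2099]
 [ 0.7111 -0.3148]]
len 0.25927258785891355 yaw 12.446739517502683 mid [ 0.57251175 -0.29029975  0.01      ]
cap [ 0.501  -0.3074  0.09  ]
red 247.252688172043 234 277 [(234, np.int64(246), np.int64(251)), (240, np.int64(244), np.int64(251)), (246, np.int64(244), np.int64(251)), (252, np.int64(242), np.int64(252)), (258, np.int64(242), np.int64(252)), (264, np.int64(242), np.int64(252)), (270, np.int64(244), np.int64(252)), (276, np.int64(243), np.int64(252))]
mid along,across [ 0.4961 -0.4073]
adapter along,across [ 0.4226 -0.4086]
tabw along,across [ 0.499  -0.4117]
tabtri along,across [ 0.5014 -0.407 ]
redtop along,across [ 0.4701 -0.4085]
adtri along,across [ 0.4282 -0.4093]
```

```bash
python3 -c "
from h import *
goal([.5745,-.2905,.13],np.radians(102.46)); goal([.5745,-.2905,.056])"
```

```text
t 3.4 pos [ 0.4784 -0.3082  0.2509] x [ 0.02   0.001 -1.   ] y [-0.219  0.976 -0.003] F [0.6 0.2 0.4] w 0.0602 q [-0.78  0.41  1.55  0.02  1.16 -2.58]
turn about tool x 0.2 deg
shift tool mm [122.8  -3.3  95.2]
t 3.4 pos [ 0.4784 -0.3082  0.2509] x [ 0.02   0.001 -1.   ] y [-0.219  0.976 -0.003] F [0.6 0.2 0.4] w 0.0602 q [-0.78  0.41  1.55  0.02  1.16 -2.58]
shift tool mm [196.8  -3.1  93.8]
```

```bash
python3 -m inch '[[45,[0,-1,32],[0,1.1,0]],[45,[0,-1,32],[0,0,0]],[45,[0,-1,32],[0,0,0]],[45,[40,0,0],[0,0,0]],[45,[40,0,0],[0,0,0]],[45,[40,0,0],[0,0,0]],[45,[0,0,0],[0,0,0]]]'
python3 -c "
from h import *
goal([.5745,-.2905,.056],np.radians(102.46))
M=R.from_quat(get_obs()['tool_rot']).as_matrix();print(M.round(4))
im=imaging.camera('wrist');cv2.imwrite('pics/e.png',cv2.resize(im,(800,600))[:,:,::-1])"
```

```text
time: 4.28
position: [0.5781, -0.2896, 0.1302]
tool_rot: [-0.077, 0.702, 0.072, 0.705]
ft_force: [-0.7, 0.9, 1.1]
grip_width: 0.0449
t 4.28 pos [ 0.5781 -0.2896  0.1302] x [ 0.005 -0.006 -1.   ] y [-0.21   0.978 -0.007] F [-0.7  0.9  1.1] w 0.0449 q [-0.64  0.66  1.46 -0.    1.01 -2.42]
turn about tool x -0.32 deg
shift tool mm [74.2  0.4 -3.9]
[[ 0.0047 -0.2102  0.9776]
 [-0.0063  0.9776  0.2102]
 [-1.     -0.0071  0.0033]]
```

View pics/e.png

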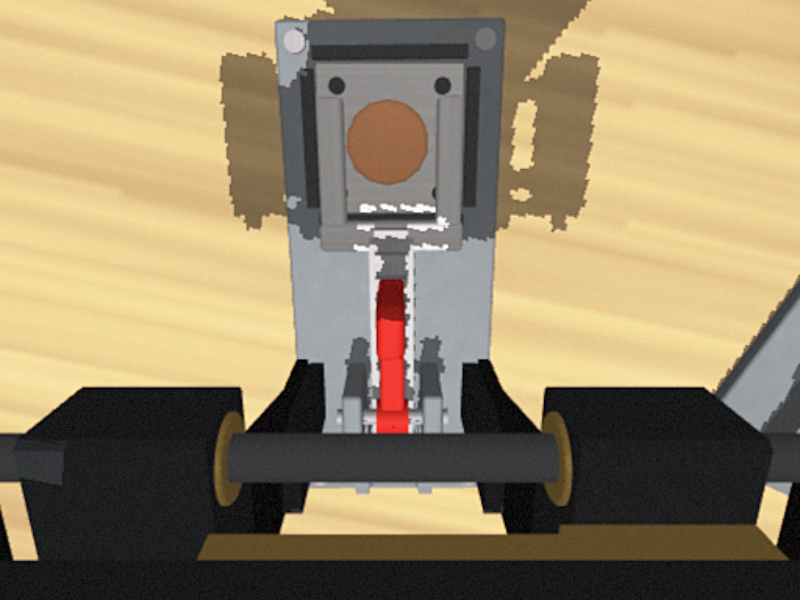

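The tab at view (391,~335) is centred between the fingers, and the adapter cap is at (387,142). Descending.

```bash
python3 - <<'E'
from h import *
for px,z in [((391,318),.085),((391,360),.085),((391,305),.085),((387,142),.09)]: print(px,at_z('wrist',np.array(px)*.64,z).round(4))
E
python3 -m inch '[[45,[25,0,-2],[0,0,0]],[45,[25,0,-2],[0,0,0]],[45,[18,0,0],[0,0,0]],[45,[5,0,0],[0,0,0]],[45,[0,0,0],[0,0,0]]]'
python3 -c "
from h import *
goal([.5745,-.2905,.056],np.radians(102.46))"
```

```text
(391, 318) [ 0.5705 -0.2934  0.085 ]
(391, 360) [ 0.5887 -0.2895  0.085 ]
(391, 305) [ 0.5651 -0.2946  0.085 ]
(387, 142) [ 0.5034 -0.3092  0.09  ]
time: 4.95
position: [0.5839, -0.2975, 0.0683]
tool_rot: [-0.083, 0.695, 0.066, 0.711]
ft_force: [0.3, 0.2, -0.8]
grip_width: 0.0451
t 4.95 pos [ 0.5839 -0.2975  0.0683] x [ 0.025 -0.021 -0.999] y [-0.208  0.978 -0.026] F [ 0.3  0.2 -0.8] w 0.0451 q [-0.64  0.75  1.49 -0.    0.87 -2.42]
turn about tool x -0.43 deg
shift tool mm [11.9  9.1 -8. ]
```

```bash
cat >> h.py <<'E'
def full(pos,yaw=np.radians(102.46),pitch=0.):
    """tool shift (mm) and rotvec (deg) to a pose with tool y at yaw, tool x down, then pitched about tool y"""
    o=get_obs(); T=R.from_quat(o['tool_rot']); M=T.as_matrix()
    y=np.array([np.cos(yaw),np.sin(yaw),0]); x=np.array([0,0,-1.]); G=R.from_matrix(np.c_[x,y,np.cross(x,y)])*R.from_rotvec([0,pitch,0])
    print('t',round(o['time'],2),'pos',np.round(o['position'],4),'F',np.round(o['ft_force'],1),'w',round(o['grip_width'],4))
    print('shift',(M.T@(np.array(pos)-o['position'])*1000).round(1),'turn',np.degrees((T.inv()*G).as_rotvec()).round(1))
E
python3 -c "
from h import *
full([.5755,-.2905,.056])"
```

```text
t 4.95 pos [ 0.5839 -0.2975  0.0683] F [ 0.3  0.2 -0.8] w 0.0451
shift [11.9  8.9 -7. ] turn [-0.4  1.2  1.5]
```

```bash
python3 -m inch '[[45,[0,9,-7],[-0.4,1.2,1.5]],[45,[0,0,0],[0,0,0]]]'
python3 -c "
from h import *
full([.5755,-.2905,.056])"
```

```text
time: 5.2
position: [0.5755, -0.2901, 0.0696]
tool_rot: [-0.077, 0.703, 0.077, 0.703]
ft_force: [-0.0, -0.4, 0.5]
grip_width: 0.045
t 5.2 pos [ 0.5755 -0.2901  0.0696] F [-0.  -0.4  0.5] w 0.045
shift [13.6 -0.3 -0.1] turn [ 0. -0.  0.]
```

```bash
python3 -m inch '[[45,[7,0,0],[0,0,0]],[45,[6,0,0],[0,0,0]],[20,[0,0,0],[0,0,0]],[4,[0,0,0],[0,0,0]],[4,[0,0,0],[0,0,0]],[4,[0,0,0],[0,0,0]]]' 10
python3 -c "
from h import *
full([.5755,-.2905,.056])"
```

```text
time: 5.95
position: [0.5759, -0.2908, 0.0561]
tool_rot: [-0.078, 0.703, 0.076, 0.703]
ft_force: [-0.2, -8.6, -3.1]
grip_width: 0.0132
t 5.95 pos [ 0.5759 -0.2908  0.0561] F [-0.2 -8.6 -3.1] w 0.0132
shift [ 0.1  0.4 -0.3] turn [0.  0.  0.1]
```

The tab is gripped (13 mm opening). Now I'll follow the hinge arc.

```bash
python3 -m inch '[[4,[-6.4,-0.7,3.5],[0,0,0]],[4,[-6,0,4.3],[0,0,0]],[4,[-5.5,0,4.8],[0,0,0]],[4,[-4.9,0,5.5],[0,0,0]],[4,[-4.3,0,5.9],[0,0,0]],[4,[0,0,0],[0,0,0]]]'
python3 -c "
from h import *
full([.5755+.0263,-.2905+.0058,.056+.029])"
```

```text
time: 6.7
position: [0.5985, -0.2864, 0.0844]
tool_rot: [-0.078, 0.705, 0.077, 0.701]
ft_force: [-0.6, -1.4, -1.9]
grip_width: 0.0117
t 6.7 pos [ 0.5985 -0.2864  0.0844] F [-0.6 -1.4 -1.9] w 0.0117
shift [-0.6  0.9  3.6] turn [ 0.1 -0.3  0. ]
```

```bash
python3 -m inch '[[20,[0,0,0],[0,0,0]],[45,[0,0,0],[0,0,0]],[45,[0,0,0],[0,0,0]],[45,[-30,0,0],[0,0,0]],[60,[-40,0,0],[0,0,0]],[70,[-40,0,-35],[0,0,0]],[70,[-30,0,-35],[0,0,0]],[70,[0,0,-35],[0,0,0]],[70,[0,0,0],[0,0,0]]]'
python3 -c "
from h import *
full([.5023,-.307,.2])
im=imaging.camera('wrist');cv2.imwrite('pics/f.png',cv2.resize(im,(800,600))[:,:,::-1])"
```

```text
time: 7.82
position: [0.4972, -0.3078, 0.2293]
tool_rot: [-0.078, 0.702, 0.077, 0.704]
ft_force: [0.0, -0.0, -0.3]
grip_width: 0.0697
t 7.83 pos [ 0.4972 -0.3078  0.2293] F [ 0.  -0.  -0.3] w 0.0697
shift [29.4 -0.3  5.1] turn [0.1 0.1 0.1]
```

View pics/f.png

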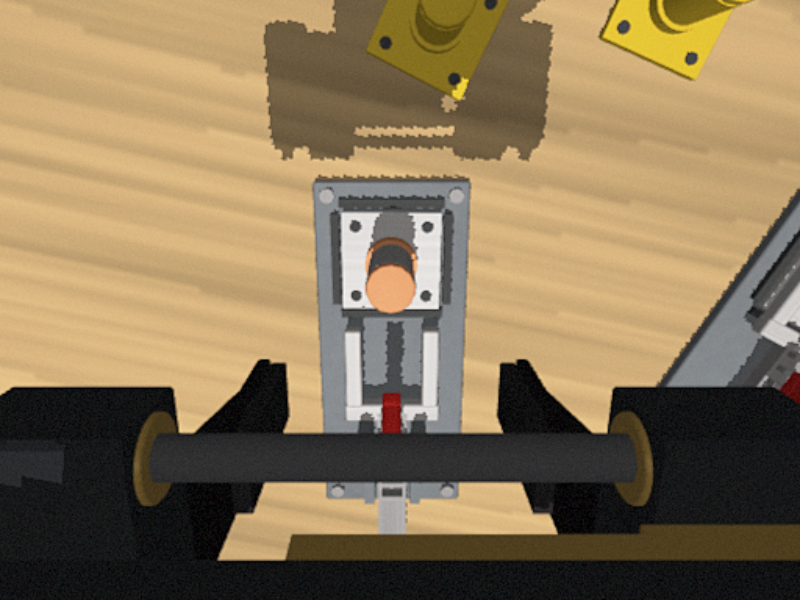

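The bar has slid back, leaving a clear gap behind the flange, and the cap is at view (390,289). The adapter is free, so I'll go for the grasp.

```bash
python3 - <<'E'
from h import *
c=at_z('wrist',np.array((390,289))*.64,.09); print(c.round(4)); full([.502,-.3075,.045])
E
python3 -m inch '[[70,[35,0,3],[0,0,0]],[70,[35,0,3],[0,0,0]],[70,[30,0,0],[0,0,0]],[70,[0,0,0],[0,0,0]]]'
python3 -c "
from h import *
full([.502,-.3075,.045])"
```

```text
[ 0.5034 -0.3086  0.09  ]
t 7.88 pos [ 0.4988 -0.3082  0.2297] F [-0.2  1.4  0.3] w 0.0695
shift [184.7   0.5   2.6] turn [0.1 0.2 0.2]
time: 8.38
position: [0.5109, -0.3076, 0.1274]
tool_rot: [-0.08, 0.699, 0.076, 0.706]
ft_force: [-0.7, 0.3, -0.1]
grip_width: 0.07
t 8.38 pos [ 0.5109 -0.3076  0.1274] F [-0.7  0.3 -0.1] w 0.07
shift [82.3  2.6 -9.5] turn [0.2 0.6 0.4]
```

```bash
python3 -m inch '[[70,[10,2,-8],[0.2,0.6,0.4]],[70,[20,0,0],[0,0,0]],[70,[20,0,0],[0,0,0]],[70,[15,0,0],[0,0,0]],[70,[0,0,0],[0,0,0]]]'
python3 -c "
from h import *
full([.502,-.3075,.045])"
```

```text
time: 9.0
position: [0.5059, -0.3098, 0.064]
tool_rot: [-0.079, 0.701, 0.075, 0.704]
ft_force: [-0.7, 0.8, 0.1]
grip_width: 0.0702
t 9.0 pos [ 0.5059 -0.3098  0.064 ] F [-0.7  0.8  0.1] w 0.0702
shift [19.   3.2 -3.3] turn [0.  0.2 0.4]
```

```bash
python3 -m inch '[[70,[10,2.5,-3],[0,0.2,0.4]],[70,[9,0,0],[0,0,0]],[70,[0,0,0],[0,0,0]]]'
python3 -c "
from h import *
full([.502,-.3075,.045])"
python3 -m inch '[[45,[0,0,0],[0,0,0]],[35,[0,0,0],[0,0,0]],[20,[0,0,0],[0,0,0]],[20,[0,0,0],[0,0,0]],[20,[0,0,0],[0,0,0]]]' 25
python3 -c "
from h import *
full([.502,-.3075,.1])"
```

```text
time: 9.38
position: [0.5031, -0.3088, 0.0453]
tool_rot: [-0.077, 0.702, 0.076, 0.703]
ft_force: [-0.3, -0.2, 0.4]
grip_width: 0.07
t 9.38 pos [ 0.5031 -0.3088  0.0453] F [-0.3 -0.2  0.4] w 0.07
shift [ 0.3  1.5 -0.8] turn [0.  0.1 0.1]
time: 10.0
position: [0.5036, -0.309, 0.0462]
tool_rot: [-0.078, 0.702, 0.076, 0.704]
ft_force: [-0.6, 0.6, -0.4]
grip_width: 0.0296
t 10.0 pos [ 0.5036 -0.309   0.0462] F [-0.6  0.6 -0.4] w 0.0296
shift [-53.8   1.6  -1.1] turn [0.  0.1 0.1]
```

```bash
python3 -m inch '[[20,[-8,0,0],[0,0,0]],[20,[-12,0,0],[0,0,0]],[20,[-20,0,0],[0,0,0]],[20,[-30,0,0],[0,0,0]],[20,[-40,0,0],[0,0,0]],[20,[-40,0,0],[0,0,0]],[20,[-20,0,0],[0,0,0]],[20,[0,0,0],[0,0,0]]]'
python3 -c "
from h import *
full([.575,.292,.21])"
```

```text
time: 11.0
position: [0.5021, -0.3079, 0.225]
tool_rot: [-0.078, 0.702, 0.076, 0.704]
ft_force: [-0.3, -0.5, -2.3]
grip_width: 0.0296
t 11.0 pos [ 0.5021 -0.3079  0.225 ] F [-0.3 -0.5 -2.3] w 0.0296
shift [ 14. 570. 201.] turn [0.  0.1 0.1]
```

```bash
python3 -m inch '[[20,[0,20,7],[0,0,0]],[20,[0,45,16],[0,0,0]],[20,[0,50,17.5],[0,0,0]],[20,[0,50,17.5],[0,0,0]],[20,[0,50,17.5],[0,0,0]],[20,[0,50,17.5],[0,0,0]],[20,[0,50,17.5],[0,0,0]],[20,[0,50,17.5],[0,0,0]],[20,[0,50,17.5],[0,0,0]],[20,[0,50,17.5],[0,0,0]],[20,[0,50,17.5],[0,0,0]],[20,[0,35,12],[0,0,0]]]'
python3 -m inch '[[20,[0,0,0],[0,0,0]]]'
python3 - <<'E'
from h import *
full([.575,.292,.12])
im=imaging.camera('wrist');cv2.imwrite('pics/g.png',cv2.resize(im,(800,600))[:,:,::-1])
p=imaging.camera_params('wrist')
for d in imaging.tip_of('wrist','tray_in')[:2]: print(np.round(d['pixel']),round(d['confidence'],2),at_z('wrist',d['pixel'],.005,p).round(4))
E
```

```text
time: 12.5
position: [0.5556, 0.3004, 0.2101]
tool_rot: [-0.073, 0.714, 0.08, 0.692]
ft_force: [0.5, -0.4, -2.1]
grip_width: 0.0294
time: 12.62
position: [0.5532, 0.304, 0.2082]
tool_rot: [-0.074, 0.715, 0.082, 0.69]
ft_force: [-0.6, -0.9, -1.5]
grip_width: 0.0293
t 12.62 pos [0.5532 0.304  0.2082] F [-0.6 -0.9 -1.5] w 0.0293
shift [ 87.3 -17.7  21.6] turn [ 0.2 -1.9 -0.8]
```

View pics/g.png

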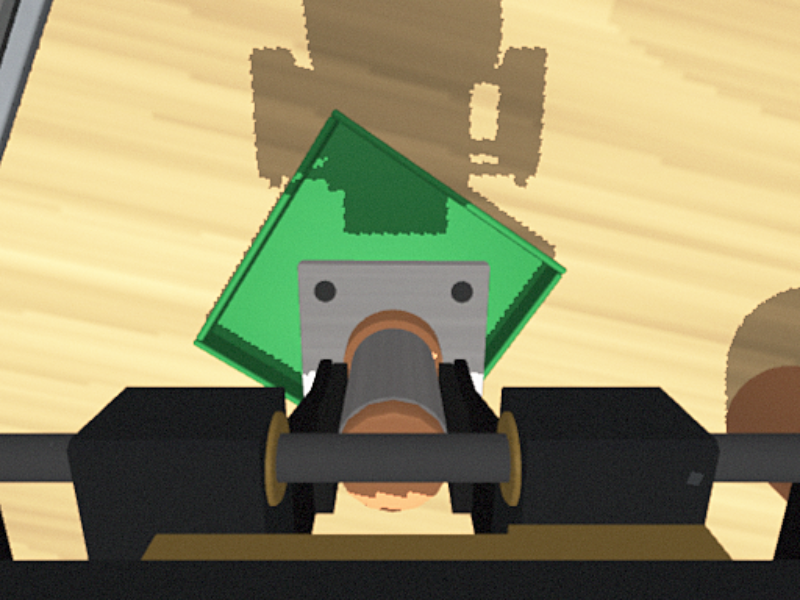

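The adapter is held upright above the tray. The rim corners at view (197,343) and (565,270) are diagonal, so their midpoint is the tray centre.

```bash
python3 - <<'E'
from h import *
a,b,c=[at_z('wrist',np.array(q)*.64,.03) for q in [(197,343),(565,270),(336,110)]]
print(a,b,c,'centre',(a+b)/2,np.linalg.norm(a-c),np.linalg.norm(b-c)); full([.575,.292,.12])
E
python3 -m inch '[[20,[0,-18,21.6],[0.2,-1.9,-0.8]],[20,[25,0,0],[0,0,0]],[20,[25,0,0],[0,0,0]],[20,[25,0,0],[0,0,0]],[20,[0,0,0],[0,0,0]]]'
python3 -c "
from h import *
full([.575,.292,.042])"
```

```text
[0.62460394 0.18633557 0.03      ] [0.524499   0.41210352 0.03      ] [0.46030483 0.24872775 0.03      ] centre [0.57455147 0.29921955 0.03      ] 0.1757469234108942 0.17553499180651028
t 12.72 pos [0.5531 0.3011 0.2082] F [-0.5 -0.8 -1.8] w 0.0294
shift [ 87.3 -14.8  22.5] turn [ 0.1 -2.  -0.8]
time: 13.35
position: [0.5846, 0.2775, 0.13]
tool_rot: [-0.074, 0.702, 0.07, 0.705]
ft_force: [-1.0, -0.3, -2.0]
grip_width: 0.0298
t 13.35 pos [0.5846 0.2775 0.13  ] F [-1.  -0.3 -2. ] w 0.0298
shift [87.8 16.7 -6.8] turn [-0.7  0.3  0.4]
```

```bash
python3 -m inch '[[20,[10,17,-6.8],[-0.7,0.3,0.4]],[20,[15,0,0],[0,0,0]],[20,[15,0,0],[0,0,0]],[20,[15,0,0],[0,0,0]],[20,[12,0,0],[0,0,0]],[20,[0,0,0],[0,0,0]]]'
python3 -c "
from h import *
full([.575,.294,.0412])"
```

```text
time: 14.1
position: [0.5767, 0.2929, 0.0605]
tool_rot: [-0.076, 0.702, 0.077, 0.704]
ft_force: [-0.1, -0.9, -1.7]
grip_width: 0.0299
t 14.1 pos [0.5767 0.2929 0.0605] F [-0.1 -0.9 -1.7] w 0.0299
shift [19.3  1.5 -1.5] turn [-0.1  0.2 -0. ]
```

```bash
python3 -m inch '[[20,[6,0,0],[-0.1,0.2,0]],[20,[5,0,0],[0,0,0]],[20,[3,0,0],[0,0,0]],[20,[2,0,0],[0,0,0]],[20,[0,0,0],[0,0,0]]]'
python3 -c "
from h import *
full([.575,.294,.0412])"
```

```text
time: 14.72
position: [0.578, 0.2932, 0.0446]
tool_rot: [-0.077, 0.702, 0.077, 0.704]
ft_force: [0.0, -0.5, -2.5]
grip_width: 0.0298
t 14.72 pos [0.578  0.2932 0.0446] F [ 0.  -0.5 -2.5] w 0.0298
shift [ 3.4  1.5 -2.8] turn [ 0.   0.2 -0. ]
```

```bash
python3 -m inch '[[20,[1.5,0,0],[0,0.2,0]],[20,[1,0,0],[0,0,0]],[20,[1,0,0],[0,0,0]],[20,[0.5,0,0],[0,0,0]],[20,[0,0,0],[0,0,0]]]'
python3 -c "
from h import *
full([.575,.294,.0412])"
```

```text
time: 15.35
position: [0.5785, 0.2934, 0.0413]
tool_rot: [-0.077, 0.703, 0.077, 0.703]
ft_force: [0.2, -0.3, -2.1]
grip_width: 0.0294
t 15.35 pos [0.5785 0.2934 0.0413] F [ 0.2 -0.3 -2.1] w 0.0294
shift [ 0.1  1.4 -3.2] turn [ 0.1  0.  -0.1]
```

Not in contact yet: Fz is still about -2 N, which is most of the part's weight. I'll creep down.

```bash
python3 -m inch '[[20,[0.7,0,0],[0,0,0]],[20,[0.7,0,0],[0,0,0]],[20,[0,0,0],[0,0,0]]]'; python3 -m inch '[[20,[0.7,0,0],[0,0,0]],[20,[0,0,0],[0,0,0]]]'
```

```text
time: 15.72
position: [0.5784, 0.2934, 0.0412]
tool_rot: [-0.077, 0.702, 0.077, 0.703]
ft_force: [-2.0, -0.5, -0.6]
grip_width: 0.0296
time: 15.98
position: [0.5784, 0.2934, 0.0412]
tool_rot: [-0.077, 0.702, 0.077, 0.703]
ft_force: [-1.6, -0.5, 1.2]
grip_width: 0.0295
```

Contact is at z=0.0412, as predicted, and the force has risen by about 3 N. Releasing.

```bash
python3 -m inch '[[32,[0,0,0],[0,0,0]],[40,[0,0,0],[0,0,0]],[55,[0,0,0],[0,0,0]],[60,[0,0,0],[0,0,0]],[60,[-15,0,0],[0,0,0]],[60,[-30,0,0],[0,0,0]],[60,[-40,0,0],[0,0,0]],[60,[-50,0,0],[0,0,0]],[60,[-30,0,-40],[0,0,0]],[60,[0,0,-50],[0,0,0]],[60,[0,0,-20],[0,0,0]],[60,[0,0,0],[0,0,0]]]'
python3 - <<'E'
from h import *
full([.5,.3,.2])
a=imaging.camera('wrist'); b=imaging.camera('scene')
a=cv2.resize(a,(400,300)); b=cv2.resize(b[120:340,150:420],(800,300*2))[:,:,:]
cv2.imwrite('pics/h.png',np.vstack([a,cv2.resize(b,(400,300))])[:,:,::-1])
E
```

```text
time: 17.48
position: [0.4713, 0.2695, 0.2181]
tool_rot: [-0.076, 0.698, 0.078, 0.708]
ft_force: [-0.2, 0.5, -0.3]
grip_width: 0.0598
t 17.48 pos [0.4713 0.2695 0.2181] F [-0.2  0.5 -0.3] w 0.0598
shift [18.7 23.5 34.3] turn [ 0.   0.9 -0.1]
```

View pics/h.png

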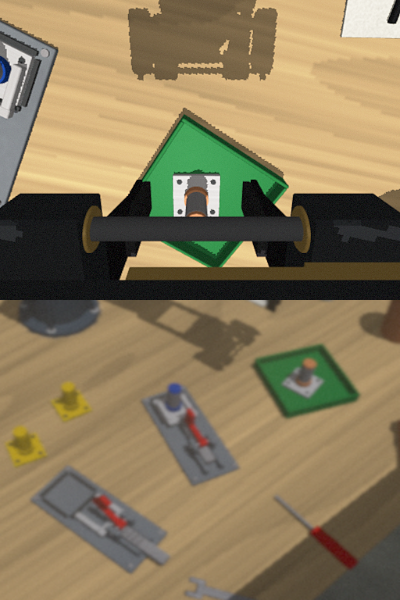

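The adapter stands upright in the tray at scene crop (305,375). The tan clamp's bar is back with its pawl up, and the blue clamp still has its pawl down on its adapter. Handing in.

```bash
python3 -c "
from rig import robot
print(robot.hand_in())"
```

```text
the job is handed in; nothing more can be done
None
```

The tan adapter is out of its clamp and standing upright near the middle of the green tray, and the job is handed in. The last move ended at 17.5 s of the 51 s allowed.

- **Clamp:** I gripped the tan clamp's red tab and raised it about 0.55 rad along its hinge arc. The wrist picture then showed the bar slid back and the flange free.
- **Adapter:** I gripped the steel tube (29.6 mm opening), lifted it straight out, and lowered it until it touched the tray floor at TCP z = 41.2 mm, as predicted. The contact force rose by about 3 N before I released it.
- **Final pictures:** The adapter is upright in the tray and the tan clamp's pawl is up. I never touched the blue clamp; its pawl is still down. The gripper is clear, at about zero force.
- **Disagreements:**
  - The networks' top and scene estimates of the tan adapter differed by up to 2 cm, so I relied on the wrist view.
  - Fast rows drifted by up to about 2 cm and 2°, which I corrected before the grasps and the placing.
  - The tray network found nothing in the wrist view, so I took the tray's centre from its rim corners.
- **Last checks:** None failed.

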